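# Lift a glazed tile onto the drying stand and start the timer

### The job

The freshly glazed square tile on the wooden rack is ready to dry, and its glaze must not be touched by the gripper. Pick up the flat lifter by its handle, slide its blade under the tile between the two battens, lift the tile clear, keep it level, and gently set it centred and square on the two steel bars of the drying stand; draw the blade out and lay the lifter down flat on the bare table. Then push the timer's black plunger down fully home and let it go, leaving the other things on the table where they are.

Things in the scene. Friction and masses are not known exactly. Their poses are not given: they have to be found in the camera images.
- tile: Square glazed tile, 120 x 120 mm and 8 mm thick, terracotta below and white glaze on top, about 0.24 kg. Origin: centre of its underside; z up, x and y parallel to its edges. It starts lying across the rack's two battens, within 5 mm of the rack's middle and nearly square to it.
- rack: Fixed wooden rack; x points roughly to world +y. Origin: centre of its underside. Base 150 (x) x 140 (y) x 8 mm; two battens along x, each 140 long, 12 wide, centred at y = -50 and +50 mm, z = 8 to 28 mm. Between them, under the tile, a channel 88 mm wide and 20 mm high, open at both x ends; the space before its -x end is free. Rack and stand may change places.
- stand: Fixed drying stand, same shape, size and frame as the rack, but dark steel with black vent slots between two bright steel bars: base 150 x 140 x 8 mm; bars along x, 140 long, 12 wide, centred at y = -50 and +50 mm, z = 8 to 28 mm; channel 88 mm wide, 20 mm high, open at both x ends. Origin: centre of its underside; x points roughly to world +y.
- lifter: Flat lifter (cranked spatula), 0.2 kg, free on the table at the right, resting stably on its blade. Origin: centre of the blade's underside; x to the blade's front edge, z up. Steel blade 110 (x) x 56 (y) x 3 mm. A narrow neck climbs steeply from the blade's rear edge (x = -55 mm) to the wooden handle: a bar 20 mm wide (y), x = -65 to -185 mm, z = 44 to 68 mm.
- lifter_grip (a point): Grip point in the lifter's handle, at x = -95, y = 0, z = 56 mm of the lifter, same axes; fingers close along y from above. Gripped there with about 50 N it carries the tile without slipping. With the tile's centre at x = +12 mm of the lifter, the tile's near edge is 7 mm clear of the neck.
- plunger_top (a point): Centre of the top face of the timer's plunger: a black mushroom cap 56 mm across and 12 mm thick, 79 mm above the table when up, on a grey fixed timer box (100 x 90 x 45 mm). It is pushed straight down.
- plunger (a joint): Travel of the timer's plunger in m: 0 = up, 0.015 = fully home. The spring takes about 2.5 N to start and about 9 N at the end of the stroke, and brings it back up when let go.
- glaze_jar: White closed jar, 72 mm across, 90 mm high, a bystander. Origin: centre of its underside.
- bowl: White bowl, 100 mm across, 50 mm high, a bystander. Origin: centre of its underside.
- mug: Terracotta mug, 76 mm across, 85 mm high, a bystander. Origin: centre of its underside.
- rib: Flat wooden shaping rib, 110 x 50 x 8 mm, a bystander. Origin: centre of its underside.

How it is judged:
By the outcome, as a careful person would: the job done as asked, in the order asked, and still so for the second after the job is handed in, with the robot touching nothing.
It also fails if it takes over 69 s, if anything falls off the work surface, if the arm or the gripper's body presses on something with over 40 N, if the wrist force passes 120 N, or if a joint passes its speed limit or range.

### The arm

A 7-joint arm with a two-finger parallel gripper is mounted at the origin on the work surface. World frame = base frame: x ahead of the robot, y to its left, z up, the work surface at z = 0. Lengths are in m, angles in rad, forces in N, time in s.
With the tool pointing down it reaches from about 0.375 to 0.925 m from the base axis. Payload 3.1 kg.
Tool frame: the origin (TCP) lies at the very end of the fingers, on their centre line; the grasp point (between the pads) lies 19 mm behind it (r.grip_point_offset is the distance from the TCP to the grasp point, in m); x points along the fingers, y is the direction in which the jaws open and shut, and the axes are right-handed (so a half turn about x gives the same grasp; the last joint's range is limited). The gripper opens to 85 mm and grips with 20 to 120 N. Pads are 22 mm wide; open, the fingers measure 114 mm over their backs; the gripper's body (76 mm by 85 mm) begins 54 mm behind the grasp point. The pads swing forward as they close: fully open they stand 13 mm farther back than shut.
Start: joints at [-1.354, 0.383, 0.044, 1.598, -0.018, 1.161, -0.05], TCP at [0.201, 0.618, 0.231] pointing down, gripper open.
Joint ranges: [-2.61, 2.61], [-0.41, 2.15], [-1.48, 1.57], [0, 2.5], [-1.57, 4.71], [0.05, 1.97], [-2.85, 2.85]. Speed limits (rad/s): [2.79, 2.79, 3.14, 3.14, 3.14, 3.14, 3.14].

### API

Orientations are given as a unit quaternion [x, y, z, w].
In Python, from station import r gives the robot as it stands.
- The arm moves only by the tool arm_command, never from a script. Its argument "plan" is one flat list of numbers, 6 for each row, row after row: the shift along the tool's x, y, z in units of 40 mm (1.0 is 40 mm), then the turn, a rotation vector about the tool's x, y, z in units of 6 degrees (1.0 is 6 degrees). A call has 1 to 12 rows; each row shifts and turns the pose as measured when the row begins, along the tool's axes as they then stand; what a row does not reach is not made up. A row lasts 1/12 s, in which the tool goes at most 41.7 mm and 7.16 degrees, less where a joint would pass 70% of its speed; a pose out of reach is approached as far as the arm can. A call is refused whole if a number of a shift passes 1 or a number of a turn 1, either way. A call with a gripper value outside its range is refused whole. "grip" is the opening in per cent of the stroke, from 0 (shut) to 100 (fully open), set as the call begins (left out, the last holds). The fingers move at their own pace and stop on an object; "newtons" is the grip in N (left out, the last holds). Time passes only in rows, so rows that do not move let the fingers close. It gives the time, the measured TCP pose, the force and the opening at its end, in the units of the state.
- r.read_state(): the state, without advancing time (a new reading comes with each control period).
- r.grab_frame(name): name is "scene" or "top" or "wrist"; returns a dict with "image" (400x640x3 uint8, red, green, blue), "camera_matrix" (3x3 intrinsics, pixels), "world_from_camera" (4x4, takes a point from camera to world coordinates); the wrist camera has in their place "T_tool_cam" (4x4, takes a point from camera to tool coordinates, whose origin is the TCP and whose axes are the tool frame's). Camera axes: x right, y up, looking along -z (the intrinsics and any distortion apply to the point x, -y, -z); pixel columns grow to the right and rows downward; lengths in m; the calibration is good to about 2 mm. A picture is of the moment at which its call begins: read the wrist's pose just before it. There is no depth.
- r.close_job(): hands the job in, once; it reports no verdict.
The state is a dict: "time_s": time; "q": joint angles; "joint_velocities": joint speeds; "tau": joint torques, N m; "tcp_pos": TCP position; "eef_rot": TCP orientation; "wrist_force": force on the tool from outside, world axes, zero at the start; "ft_torque": the same for the moment, N m; "gripper_width": finger opening in m.
Only numpy, scipy, OpenCV 4.12 (cv2) and the standard library are available. Lean on these libraries where they do the work, as an engineer would, in place of code of your own. Each camera call takes 0.05 s, during which the arm holds its last target. There are 200 camera calls.

## Working session

There is one attempt and no reset: what is moved stays moved. The work goes in short steps, Python scripts to look and compute and a tool call to move; the robot and the scene stay as the last step left them, time stands still between calls to the robot, and variables do not carry over. Pictures are saved under pics/ and viewed, about 8 in all and at most 12, crops included, and the job is handed in when it is done.

Besides the shell and the picture viewer there is one more tool, called after ">>>" by a JSON object that holds its "method" and its "body". arm_command: Moves the arm, as the interface text tells. Its arguments: {"type":"object","properties":{"plan":{"type":"array"},"grip":{"type":"number"},"newtons":{"type":"number"}},"required":["plan"]}

```bash
mkdir -p pics; ls; python3 - <<'E'
from station import r
import cv2,numpy as np
s=r.read_state();print(s)
for n in("top","scene"):
    f=r.grab_frame(n);cv2.imwrite(f"pics/{n}0.png",f["image"][:,:,::-1]);print(n,f["camera_matrix"],f["world_from_camera"],[k for k in f])
    np.savez(f"{n}0.npz",**{k:v for k,v in f.items() if isinstance(v,np.ndarray)})
E
```

```text
pics
{'time_s': 0.0, 'q': array([-1.35378922,  0.38384878,  0.04384319,  1.59957265, -0.01791661,
        1.16116662, -0.04989235]), 'joint_velocities': array([-0.00141617,  0.00067224,  0.00050708, -0.00064716,  0.0017481 ,
       -0.00169103,  0.00068136]), 'tau': array([-1.47018964e-04, -4.33459568e+01,  1.02419514e+00, -2.49518180e+01,
        1.05960824e-02,  1.14340745e-02,  3.86107999e-06]), 'tcp_pos': array([0.20097894, 0.61716884, 0.22987899]), 'eef_rot': array([ 0.10990192,  0.69846779, -0.11173163,  0.69826955]), 'wrist_force': array([ 0.69712554, -0.05842501,  0.00591795]), 'ft_torque': array([0.00266055, 0.01707505, 0.01459507]), 'gripper_width': 0.08544638911190224}
top [[433.80733997   0.         319.23199017]
 [  0.         433.80733997 202.44676913]
 [  0.           0.           1.        ]] [[-0.02060981  0.99707306 -0.07362438  0.53276288]
 [-0.99964233 -0.01929559  0.0185173   0.00492813]
 [ 0.01704247  0.07397968  0.99711412  1.0395711 ]
 [ 0.          0.          0.          1.        ]] ['image', 'camera_matrix', 'world_from_camera']
scene [[384.39219628   0.         323.27741756]
 [  0.         384.39219628 195.68037255]
 [  0.           0.           1.        ]] [[ 5.47515818e-01 -5.44967219e-01  6.35009574e-01  1.23371721e+00]
 [ 8.36795112e-01  3.57123945e-01 -4.15013769e-01 -4.31713081e-01]
 [-6.08224799e-04  7.58599511e-01  6.51556914e-01  7.43297556e-01]
 [ 0.00000000e+00  0.00000000e+00  0.00000000e+00  1.00000000e+00]] ['image', 'camera_matrix', 'world_from_camera']
```

View pics/top0.png

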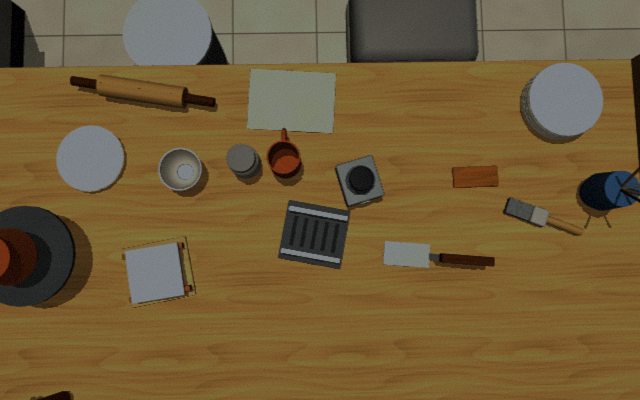

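View pics/scene0.png

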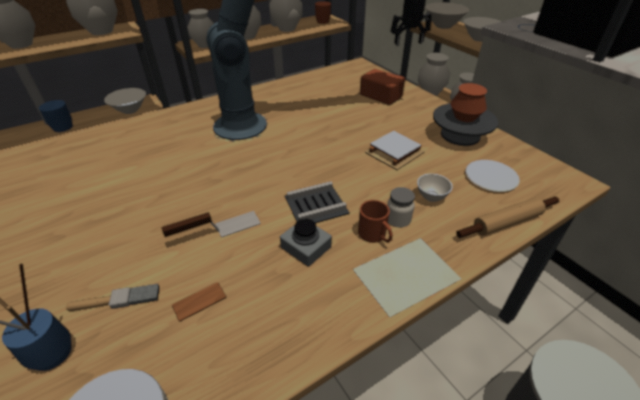

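```bash
cat > h.py <<'E'
import numpy as np,cv2
def ray(f,uv,z,T=None):
    uv=np.atleast_2d(np.asarray(uv,float));K=f["camera_matrix"];T=f["world_from_camera"] if T is None else T
    d=np.c_[(uv[:,0]-K[0,2])/K[0,0],-(uv[:,1]-K[1,2])/K[1,1],-np.ones(len(uv))]@T[:3,:3].T
    return T[:3,3]+d*((z-T[2,3])/d[:,2])[:,None]
def rect(mask,roi=None,off=None):
    x0,y0,x1,y1=roi;m=np.zeros_like(mask);m[y0:y1,x0:x1]=mask[y0:y1,x0:x1]
    c,_=cv2.findContours(m,cv2.RETR_EXTERNAL,cv2.CHAIN_APPROX_NONE);c=max(c,key=cv2.contourArea)
    return c,cv2.boxPoints(cv2.minAreaRect(c))
def fit(P):   # world rect -> centre, sizes, angle of edges from world +y (ccw+)
    (c,s,a)=cv2.minAreaRect((P[:,:2]*1000).astype(np.float32));return np.round(c,1),np.round(s,1),round(a,2)
E
python3 - <<'E'
from h import *
f=dict(np.load("top0.npz"));im=f["image"]
S=4;big=cv2.resize(im,None,fx=S,fy=S,interpolation=cv2.INTER_CUBIC);hsv=cv2.cvtColor(big,cv2.COLOR_RGB2HSV)
H,Sa,V=[hsv[...,i].astype(int) for i in range(3)]
white=((Sa<75)&(V>115)).astype(np.uint8)*255
dark=((V<75)).astype(np.uint8)*255
def go(n,m,roi,z):
    c,b=rect(m,[S*k for k in roi]);P=ray(f,(c[:,0]+.5)/S-.5,z) if 0 else ray(f,(c.reshape(-1,2)+.5)/S-.5,z)
    print(n,cv2.contourArea(c)/S/S,fit(P));cv2.drawContours(big,[c],-1,(255,0,255),1)
go("tile",white,(115,230,200,312),.036)
go("blade",white,(375,232,434,278),.003)
go("handle",dark,(436,245,500,275),.060)
go("bar1",white,(284,200,352,222),.028)
go("bar2",white,(276,244,344,272),.028)
go("cap",dark,(342,160,380,200),.079)
box=((Sa<75)&(V>40)).astype(np.uint8)*255
go("stand",((Sa<110)|(V<60)).astype(np.uint8)*255,(270,198,358,275),.02)
a=big[S*225:S*315,S*110:S*210];b=big[S*225:S*285,S*370:S*500]
cv2.imwrite("pics/c1.png",np.vstack([cv2.copyMakeBorder(a,0,0,0,520-400,0),b])[:,:,::-1])
E
```

```text
tile 2759.4375 (array([454.1, 366.4]), array([121.1, 120.3]), 8.42)
blade 1032.65625 (array([ 482.3, -219.3]), array([110.3,  56.5]), 84.4)
handle 701.21875 (array([ 465.4, -338.4]), array([133. ,  31.1]), 84.45)
bar1 216.9375 (array([583.4, -10. ]), array([138.1,  10.4]), 78.4)
bar2 220.53125 (array([485.7,  10.2]), array([137.5,  10.4]), 78.53)
cap 693.90625 (array([ 653.1, -104.7]), array([67.2, 66.3]), 88.91)
stand 3652.75 (array([535.,  -0.]), array([148.1, 140.5]), 78.86)
```

View pics/c1.png

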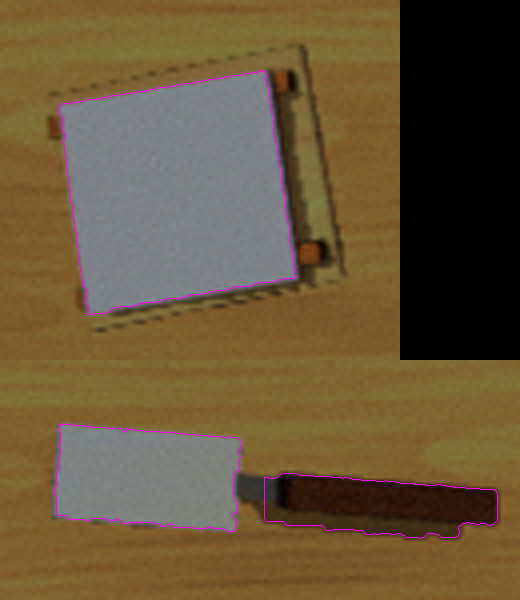

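```bash
cat >> h.py <<'E'
from scipy.spatial.transform import Rotation as R
def to(s,pos,yaw,flip=0):
    """deltas to TCP pos (m), fingers straight down, tool z axis horizontal at yaw (deg)"""
    Rn=R.from_quat(s["eef_rot"]);y=np.radians(yaw+flip)
    z=np.array([np.cos(y),np.sin(y),0]);x=np.array([0,0,-1.]);Rt=R.from_matrix(np.c_[x,np.cross(z,x),z])
    d=np.array(pos)-s["tcp_pos"]
    print("t",round(s["time_s"],2),"tcp",np.round(s["tcp_pos"]*1e3,1),"w",round(s["gripper_width"]*1e3,1),"F",np.round(s["wrist_force"],1),"q1,q7",np.round(s["q"][[0,6]],2))
    print("turn u",np.round(np.degrees((Rn.inv()*Rt).as_rotvec())/6,2),"shift u now-axes",np.round(Rn.inv().apply(d)/.04,2),"target-axes",np.round(Rt.inv().apply(d)/.04,2))
def lifter(s,c,yaw,flip=0,zoff=0):
    """TCP for lifter origin c (mm), with grip point x=-95"""
    y=np.radians(yaw);p=np.array(c[:2])-95*np.array([np.cos(y),np.sin(y)])
    to(s,np.r_[p,c[2]+37+zoff]/1e3,yaw,flip)
E
python3 - <<'E'
from h import *
from station import r
s=r.read_state();print(R.from_quat(s["eef_rot"]).as_matrix().round(3),r.grip_point_offset)
for fl in(0,180): lifter(s,(482.3,-219.3,0),84.4,fl)
for n in(1,):
    f=r.grab_frame("wrist");print(f["T_tool_cam"].round(3))
# rack ends, timer
f=dict(np.load("top0.npz"));im=f["image"]
S=4;big=cv2.resize(im,None,fx=S,fy=S,interpolation=cv2.INTER_CUBIC);hsv=cv2.cvtColor(big,cv2.COLOR_RGB2HSV)
H,Sa,V=[hsv[...,i].astype(int) for i in range(3)]
o=np.array([(50,128),(82,298),(282,82),(312,252)])/S+[110,225]
P=ray(f,o,.026);print("batten ends",(P*1e3).round(),"mean",P.mean(0)*1e3)
c,b=rect((V<38).astype(np.uint8)*255,[S*k for k in(340,155,385,205)]);(u,rr)=cv2.minEnclosingCircle(c);print("cap",u[0]/S,u[1]/S,2*rr/S,ray(f,(np.array(u)+.5)/S-.5,.079)*1e3)
a=np.hstack([big[S*150:S*212,S*330:S*390],big[S*150:S*212,S*225:S*310]])
cv2.imwrite("pics/c2.png",cv2.convertScaleAbs(a,alpha=1.7)[:,:,::-1])
E
```

```text
[[-0.001  0.309  0.951]
 [-0.002  0.951 -0.309]
 [-1.    -0.002  0.   ]] 0.0187
t 0.1 tcp [201.  617.2 230. ] w 85.3 F [ 0.2 -0.3  0.8] q1,q7 [-1.35 -0.05]
turn u [-17.07  -0.02   0.02] shift u now-axes [  4.88 -20.02  13.67] target-axes [  4.82  -9.04 -22.5 ]
t 0.1 tcp [201.  617.2 230. ] w 85.3 F [ 0.2 -0.3  0.8] q1,q7 [-1.35 -0.05]
turn u [12.93  0.02  0.02] shift u now-axes [  4.88 -20.02  13.67] target-axes [ 4.82  9.04 22.5 ]
[[ 0.001  0.295 -0.955 -0.143]
 [ 1.    -0.001  0.001  0.   ]
 [-0.    -0.955 -0.295 -0.075]
 [ 0.     0.     0.     1.   ]]
batten ends [[490. 442.  26.]
 [393. 423.  26.]
 [514. 309.  26.]
 [416. 292.  26.]] mean [453.50164089 366.31698564  26.        ]
cap 361.0050964355469 180.26731872558594 28.603981018066406 [[ 652.39071253 -106.38737309   79.        ]]
```

View pics/c2.png

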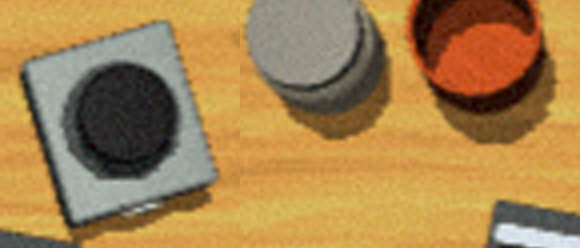

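>>> {"method": "arm_command", "body": {"plan": [0, 0, 0, 1, 0, 0, 0, 0, 0, 1, 0, 0, 0, 0, 0, 1, 0, 0, 0, 0, 0, 1, 0, 0, 0, 0, 0, 1, 0, 0, 0, 0, 0, 1, 0, 0, 0, 0, 0, 1, 0, 0, 0, 0, 0, 1, 0, 0, 0, 0, 0, 1, 0, 0, 0, 0, 0, 1, 0, 0, 0, 0, 0, 1, 0, 0, 0, 0, 0, 1, 0, 0], "grip": 80}}

```text
time_s: 1.15
tcp_pos: [0.1994, 0.6124, 0.2228]
eef_rot: [-0.51, -0.482, 0.52, -0.487]
wrist_force: [-0.1, 0.3, 0.8]
gripper_width: 0.0687
```

```bash
cat > l.py <<'E'
import sys
from h import *
from station import r
a=list(map(float,sys.argv[1:]));lifter(r.read_state(),a[:3],a[3],180)
E
python3 l.py 482.3 -219.3 0 84.4; python3 l.py 500 300 190 84.4
```

```text
t 1.15 tcp [199.4 612.4 222.8] w 68.7 F [-0.1  0.3  0.8] q1,q7 [-1.53 -1.3 ]
turn u [0.35 0.15 0.03] shift u now-axes [ 4.97  8.26 22.62] target-axes [ 4.64  9.07 22.38]
t 1.15 tcp [199.4 612.4 222.8] w 68.7 F [-0.1  0.3  0.8] q1,q7 [-1.53 -1.3 ]
turn u [0.35 0.15 0.03] shift u now-axes [0.02 7.89 9.71] target-axes [-0.11  8.24  9.42]
```

>>> {"method": "arm_command", "body": {"plan": [0, 0.63, 0.78, 0.35, 0.15, 0, 0, 0.65, 0.78, 0, 0, 0, 0, 0.65, 0.78, 0, 0, 0, 0, 0.65, 0.78, 0, 0, 0, 0, 0.65, 0.78, 0, 0, 0, 0, 0.65, 0.78, 0, 0, 0, 0, 0.65, 0.78, 0, 0, 0, 0, 0.65, 0.78, 0, 0, 0, 0, 0.65, 0.78, 0, 0, 0, 0, 0.65, 0.78, 0, 0, 0, 0, 0.65, 0.78, 0, 0, 0, 0, 0.6, 0.75, 0, 0, 0]}}

```text
time_s: 2.15
tcp_pos: [0.4686, 0.2102, 0.2147]
eef_rot: [-0.516, -0.485, 0.52, -0.477]
wrist_force: [0.1, 0.5, 0.2]
gripper_width: 0.0684
```

```bash
python3 l.py 482.3 -219.3 0 84.4; python3 l.py 482.3 -219.3 90 84.4
```

```text
t 2.15 tcp [468.6 210.2 214.7] w 68.4 F [0.1 0.5 0.2] q1,q7 [-1.01 -0.48]
turn u [ 0.22 -0.03  0.11] shift u now-axes [ 4.39  1.14 13.07] target-axes [ 4.44  1.39 13.03]
t 2.15 tcp [468.6 210.2 214.7] w 68.4 F [0.1 0.5 0.2] q1,q7 [-1.01 -0.48]
turn u [ 0.22 -0.03  0.11] shift u now-axes [ 2.14  1.11 13.06] target-axes [ 2.19  1.39 13.03]
```

>>> {"method": "arm_command", "body": {"plan": [0, 0.12, 1, 0.22, -0.03, 0.11, 0, 0.12, 1, 0, 0, 0, 0, 0.12, 1, 0, 0, 0, 0, 0.12, 1, 0, 0, 0, 0, 0.12, 1, 0, 0, 0, 0, 0.12, 1, 0, 0, 0, 0, 0.12, 1, 0, 0, 0, 0, 0.12, 1, 0, 0, 0, 0.1, 0.12, 1, 0, 0, 0, 0.2, 0.12, 1, 0, 0, 0, 0.2, 0.12, 1, 0, 0, 0, 0.3, 0.1, 0.9, 0, 0, 0]}}

```text
time_s: 3.15
tcp_pos: [0.4817, -0.2846, 0.1852]
eef_rot: [0.529, 0.472, -0.519, 0.478]
wrist_force: [0.5, 0.1, 0.6]
gripper_width: 0.0683
```

```bash
python3 l.py 482.3 -219.3 90 84.4
```

```text
t 3.15 tcp [ 481.7 -284.6  185.2] w 68.3 F [0.5 0.1 0.6] q1,q7 [-0.27  0.65]
turn u [ 0.   -0.04 -0.15] shift u now-axes [ 1.45 -0.17  0.76] target-axes [ 1.46 -0.15  0.75]
```

Settle above the handle, then look with the wrist camera.

>>> {"method": "arm_command", "body": {"plan": [0.4, -0.08, 0.3, 0, -0.04, -0.15, 0.5, -0.06, 0.3, 0, 0, 0, 0.4, 0, 0.1, 0, 0, 0, 0, 0, 0, 0, 0, 0]}}

```text
time_s: 3.48
tcp_pos: [0.4684, -0.3262, 0.1301]
eef_rot: [-0.525, -0.469, 0.531, -0.472]
wrist_force: [-0.7, 0.5, -0.1]
gripper_width: 0.0685
```

```bash
python3 l.py 482.3 -219.3 0 84.4; cat > w.py <<'E'
import sys
from h import *
from station import r
s=r.read_state();f=r.grab_frame("wrist");T=np.eye(4);T[:3,:3]=R.from_quat(s["eef_rot"]).as_matrix();T[:3,3]=s["tcp_pos"]
f["world_from_camera"]=T@f.pop("T_tool_cam");n=sys.argv[1];np.savez(n+".npz",**{k:v for k,v in f.items() if isinstance(v,np.ndarray)})
cv2.imwrite(f"pics/{n}.png",f["image"][:,:,::-1])
E
python3 w.py w1
```

```text
t 3.48 tcp [ 468.4 -326.2  130.1] w 68.5 F [-0.7  0.5 -0.1] q1,q7 [-0.15  0.77]
turn u [-0.15  0.08  0.02] shift u now-axes [ 2.32  0.09 -0.34] target-axes [ 2.33  0.09 -0.32]
```

View pics/w1.png

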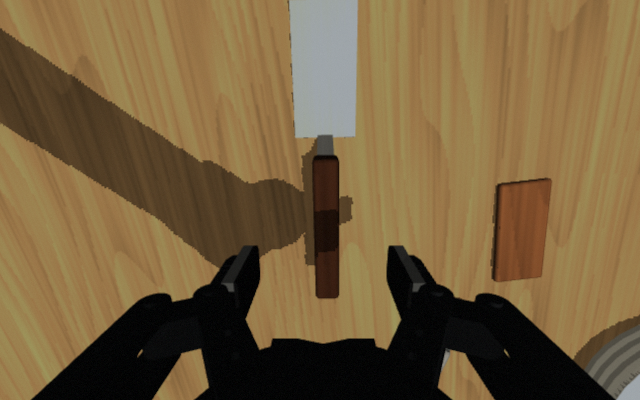

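The view shows the handle from (326,156) to (328,297) between the fingers, and the blade's rear edge at about row 137. I'll cross-check the lifter pose.

```bash
python3 - <<'E'
from h import *
f=dict(np.load("w1.npz"))
print(ray(f,[(326,157),(327.5,295)],.068)*1e3, ray(f,[(296,137.5),(356,136.5),(291,0),(358,0)],.003)*1e3)
E
```

```text
[[ 475.97585313 -281.79513189   68.        ]
 [ 464.40457449 -398.09182335   68.        ]] [[ 449.64587342 -270.74371347    3.        ]
 [ 505.23966802 -276.14911515    3.        ]
 [ 461.15097711 -161.7192247     3.        ]
 [ 515.31168962 -167.92226556    3.        ]]
```

>>> {"method": "arm_command", "body": {"plan": [0, 0.09, -0.32, -0.15, 0.08, 0, 0.6, 0, 0, 0, 0, 0, 0.6, 0, 0, 0, 0, 0, 0.6, 0, 0, 0, 0, 0, 0.5, 0, 0, 0, 0, 0, 0, 0, 0, 0, 0, 0]}}

```text
time_s: 4.03
tcp_pos: [0.4866, -0.3053, 0.0443]
eef_rot: [0.525, 0.476, -0.515, 0.482]
wrist_force: [-0.5, 1.0, 0.0]
gripper_width: 0.0687
```

```bash
python3 l.py 482.3 -219.3 0 84.4
```

```text
t 4.03 tcp [ 486.6 -305.3   44.3] w 68.7 F [-0.5  1.   0. ] q1,q7 [-0.08  0.86]
turn u [ 0.15 -0.05 -0.15] shift u now-axes [ 0.18 -0.32  0.24] target-axes [ 0.18 -0.32  0.25]
```

>>> {"method": "arm_command", "body": {"plan": [0, -0.3, 0.2, 0.15, -0.05, -0.15, 0, 0, 0, 0, 0, 0, 0, 0, 0, 0, 0, 0]}}

```text
time_s: 4.28
tcp_pos: [0.4773, -0.3092, 0.0475]
eef_rot: [0.523, 0.476, -0.521, 0.477]
wrist_force: [0.9, 1.2, 0.2]
gripper_width: 0.068
```

```bash
python3 l.py 482.3 -219.3 0 84.4
```

```text
t 4.28 tcp [ 477.3 -309.2   47.5] w 68.0 F [0.9 1.2 0.2] q1,q7 [-0.09  0.85]
turn u [ 0.06 -0.01 -0.03] shift u now-axes [ 0.26 -0.1   0.13] target-axes [ 0.26 -0.1   0.13]
```

>>> {"method": "arm_command", "body": {"plan": [0.13, -0.06, 0.08, 0.04, 0, -0.03, 0.13, -0.05, 0.06, 0, 0, 0, 0, 0, 0, 0, 0, 0]}}

```text
time_s: 4.53
tcp_pos: [0.4748, -0.3161, 0.0405]
eef_rot: [0.525, 0.474, -0.522, 0.478]
wrist_force: [0.7, 0.7, -0.5]
gripper_width: 0.0685
```

```bash
python3 l.py 482.3 -219.3 0 84.4
```

```text
t 4.53 tcp [ 474.8 -316.1   40.5] w 68.5 F [ 0.7  0.7 -0.5] q1,q7 [-0.07  0.86]
turn u [ 0.02  0.01 -0.06] shift u now-axes [ 0.09 -0.05 -0.05] target-axes [ 0.09 -0.05 -0.05]
```

>>> {"method": "arm_command", "body": {"plan": [0.08, -0.04, -0.03, 0.02, 0, -0.06, 0, 0, 0, 0, 0, 0, 0, 0, 0, 0, 0, 0, 0, 0, 0, 0, 0, 0, 0, 0, 0, 0, 0, 0, 0, 0, 0, 0, 0, 0, 0, 0, 0, 0, 0, 0, 0, 0, 0, 0, 0, 0], "grip": 0, "newtons": 60}}

```text
time_s: 5.2
tcp_pos: [0.473, -0.3157, 0.0376]
eef_rot: [-0.524, -0.474, 0.525, -0.475]
wrist_force: [-0.6, -0.9, 1.3]
gripper_width: 0.0191
```

```bash
python3 l.py 482.3 -219.3 0 84.4
```

```text
t 5.2 tcp [ 473.  -315.7   37.6] w 19.1 F [-0.6 -0.9  1.3] q1,q7 [-0.07  0.86]
turn u [-0.02  0.01 -0.  ] shift u now-axes [ 0.01 -0.   -0.05] target-axes [ 0.01 -0.   -0.05]
```

>>> {"method": "arm_command", "body": {"plan": [-0.5, 0, 0, 0, 0, 0, -0.8, 0, 0, 0, 0, 0, -0.8, 0, 0, 0, 0, 0, -0.7, 0, -0.2, 0, 0, 0, -0.2, 0, -0.5, 0, 0, 0, 0, 0, -0.8, 0, 0, 0, 0, 0, -0.9, 0, 0, 0, 0, 0, -0.9, 0, 0, 0, 0, 0, -0.9, 0, 0, 0, 0, 0, -0.9, 0, 0, 0, 0, 0, -0.9, 0, 0, 0, 0, 0, -0.8, 0, 0, 0]}}

```text
time_s: 6.2
tcp_pos: [0.4961, -0.0466, 0.1572]
eef_rot: [-0.526, -0.467, 0.533, -0.469]
wrist_force: [0.2, 0.4, -2.2]
gripper_width: 0.0192
```

```bash
python3 l.py 476 218 100 98.4;python3 l.py 476 218 14 98.4
```

```text
t 6.2 tcp [496.1 -46.6 157.2] w 19.2 F [ 0.2  0.4 -2.2] q1,q7 [-0.76  0.1 ]
turn u [-2.57  0.09  0.05] shift u now-axes [ 0.47 -0.67 -4.22] target-axes [ 0.5   0.47 -4.24]
t 6.2 tcp [496.1 -46.6 157.2] w 19.2 F [ 0.2  0.4 -2.2] q1,q7 [-0.76  0.1 ]
turn u [-2.57  0.09  0.05] shift u now-axes [ 2.62 -0.66 -4.24] target-axes [ 2.65  0.47 -4.24]
```

>>> {"method": "arm_command", "body": {"plan": [0.1, -0.1, -0.5, -0.5, 0.03, 0, 0.1, -0.1, -0.6, -0.7, 0.03, 0.05, 0.1, 0, -0.7, -0.7, 0.03, 0, 0.1, 0, -0.7, -0.6, 0, 0, 0.1, 0, -0.7, 0, 0, 0, 0, 0, -0.6, 0, 0, 0, 0, 0, -0.3, 0, 0, 0, 0, 0, 0, 0, 0, 0]}}

```text
time_s: 6.87
tcp_pos: [0.4734, 0.135, 0.1327]
eef_rot: [0.455, 0.542, -0.456, 0.539]
wrist_force: [0.3, 0.8, -1.7]
gripper_width: 0.0192
```

```bash
python3 l.py 476 218 14 98.4
```

```text
t 6.87 tcp [473.4 135.  132.7] w 19.2 F [ 0.3  0.8 -1.7] q1,q7 [-0.99  0.01]
turn u [ 0.23 -0.02  0.03] shift u now-axes [2.04 0.37 0.34] target-axes [2.04 0.37 0.33]
```

>>> {"method": "arm_command", "body": {"plan": [0.2, 0.18, 0.2, 0.2, 0, 0, 0.4, 0.18, 0.15, 0, 0, 0, 0.5, 0, 0, 0, 0, 0, 0.4, 0, 0, 0, 0, 0, 0.2, 0, 0, 0, 0, 0, 0, 0, 0, 0, 0, 0]}}

```text
time_s: 7.37
tcp_pos: [0.4904, 0.1196, 0.0618]
eef_rot: [0.46, 0.537, -0.462, 0.536]
wrist_force: [0.8, -0.1, -2.4]
gripper_width: 0.0191
```

```bash
python3 l.py 476 218 14 98.4
```

```text
t 7.37 tcp [490.4 119.6  61.8] w 19.1 F [ 0.8 -0.1 -2.4] q1,q7 [-0.88  0.14]
turn u [0.03 0.01 0.03] shift u now-axes [ 0.27  0.   -0.11] target-axes [ 0.27  0.   -0.11]
```

>>> {"method": "arm_command", "body": {"plan": [0.15, 0, -0.05, 0.03, 0, 0.03, 0.12, 0, 0, 0, 0, 0, 0, 0, 0, 0, 0, 0]}}

```text
time_s: 7.62
tcp_pos: [0.4906, 0.1196, 0.051]
eef_rot: [0.463, 0.534, -0.463, 0.535]
wrist_force: [-0.6, -0.2, -1.7]
gripper_width: 0.0192
```

```bash
python3 l.py 476 218 14 98.4; python3 w.py w2; python3 - <<'E'
from station import r
import cv2,numpy as np
s=r.grab_frame("scene")["image"][80:230,280:480];t=r.grab_frame("top")["image"][200:325,110:280]
w=cv2.resize(cv2.imread("pics/w2.png")[:,:,::-1],(400,250))
a=np.vstack([cv2.resize(s,(400,300),interpolation=cv2.INTER_CUBIC),w]);b=cv2.resize(t,(400,294),interpolation=cv2.INTER_CUBIC)
b=cv2.copyMakeBorder(b,0,550-294,0,0,0);cv2.imwrite("pics/m2.png",np.hstack([a,b])[:,:,::-1])
E
```

```text
t 7.62 tcp [490.6 119.6  51. ] w 19.2 F [-0.6 -0.2 -1.7] q1,q7 [-0.87  0.15]
turn u [-0.03  0.02 -0.01] shift u now-axes [-0.   -0.   -0.11] target-axes [-0.   -0.   -0.11]
```

View pics/m2.png

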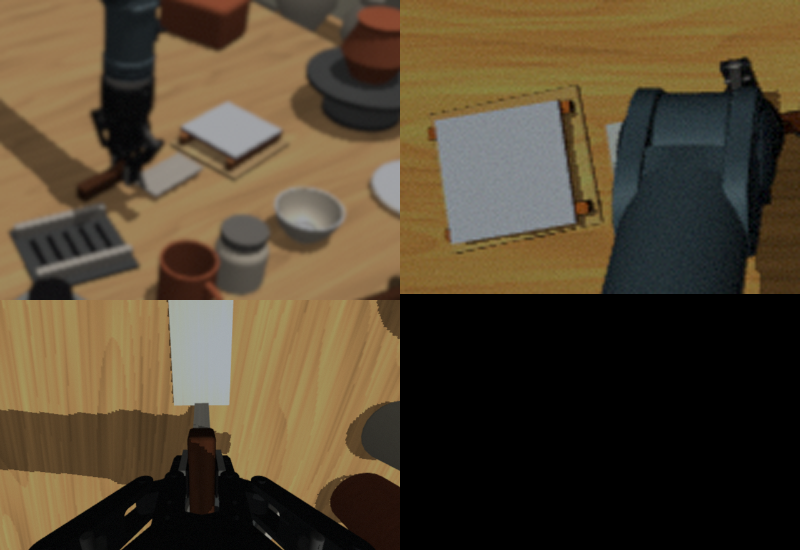

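The lifter lies level before the rack's right-hand opening (wrist: blade rear edge around (200,404) in the panel). I'll check the blade's position and tilt from the wrist view.

```bash
python3 - <<'E'
from h import *
f=dict(np.load("w2.npz"));im=cv2.cvtColor(f["image"],cv2.COLOR_RGB2HSV)
m=((im[...,1]<60)&(im[...,2]>100)).astype(np.uint8)*255
c,b=rect(m,(240,0,400,175));x,y,w,h=cv2.boundingRect(c);print(x,y,w,h)
L=[];Rr=[]
for v in range(5,160,5):
    k=np.flatnonzero(m[v,240:400])+240;L.append((k[0]-.5,v));Rr.append((k[-1]+.5,v))
for z in(.0135,.0165,.0195):
    A=ray(f,L,z)*1e3;B=ray(f,Rr,z)*1e3;W=np.linalg.norm(A-B,axis=1)
    mid=(A+B)/2;p=mid[-1]-mid[0];print(z,"width far,near",W[0].round(1),W[-1].round(1),"yaw",np.degrees(np.arctan2(-p[1],-p[0])).round(2),"mid far",mid[0].round(1),"rear edge",ray(f,[(x+w/2,y+h-.5)],z)*1e3)
E
```

```text
269 0 104 169
0.0135 width far,near 56.4 57.1 yaw 98.38 mid far [471.1 250.3  13.5] rear edge [[483.96526476 160.6575867   13.5       ]]
0.0165 width far,near 55.5 56.1 yaw 98.38 mid far [471.3 249.4  16.5] rear edge [[483.89820977 161.22399542  16.5       ]]
0.0195 width far,near 54.6 55.2 yaw 98.38 mid far [471.4 248.5  19.5] rear edge [[483.83115478 161.79040414  19.5       ]]
```

>>> {"method": "arm_command", "body": {"plan": [0, 0, -0.15, -0.03, 0.02, 0, 0, 0, -0.25, 0, 0, 0, 0, 0, -0.25, 0, 0, 0, 0, 0, -0.25, 0, 0, 0, 0, 0, -0.15, 0, 0, 0, 0, 0, 0, 0, 0, 0]}}

```text
time_s: 8.27
tcp_pos: [0.486, 0.169, 0.0541]
eef_rot: [0.464, 0.536, -0.458, 0.536]
wrist_force: [-0.0, 1.1, -1.9]
gripper_width: 0.0194
```

```bash
sed -i 's/-95\*np/-97*np/' h.py; python3 l.py 455.85 354.5 14 98.4
```

```text
t 8.27 tcp [486.  169.   54.1] w 19.4 F [-0.   1.1 -1.9] q1,q7 [-0.95  0.07]
turn u [ 0.03 -0.05 -0.07] shift u now-axes [ 0.09 -0.06 -2.27] target-axes [ 0.08 -0.07 -2.27]
```

>>> {"method": "arm_command", "body": {"plan": [0.04, -0.02, -0.15, 0.03, -0.05, -0.07, 0.02, -0.01, -0.25, 0, 0, 0, 0.02, -0.01, -0.25, 0, 0, 0, 0.02, -0.01, -0.25, 0, 0, -0.02, 0.01, 0, -0.15, 0, 0, 0, 0, 0, 0, 0, 0, 0]}}

```text
time_s: 8.77
tcp_pos: [0.4763, 0.2164, 0.0488]
eef_rot: [0.46, 0.537, -0.462, 0.535]
wrist_force: [0.2, 0.1, -2.1]
gripper_width: 0.0191
```

```bash
python3 l.py 455.85 354.5 14 98.4
```

```text
t 8.77 tcp [476.3 216.4  48.8] w 19.1 F [ 0.2  0.1 -2.1] q1,q7 [-1.02 -0.02]
turn u [0.03 0.01 0.04] shift u now-axes [-0.06  0.   -1.07] target-axes [-0.05 -0.   -1.07]
```

>>> {"method": "arm_command", "body": {"plan": [-0.06, 0, -0.2, 0.03, 0, 0.04, 0, 0, -0.25, 0, 0, 0, 0, 0, -0.25, 0, 0, 0, 0, 0, -0.25, 0, 0, 0, 0, 0, -0.07, 0, 0, 0, 0, 0, 0, 0, 0, 0]}}

```text
time_s: 9.27
tcp_pos: [0.4695, 0.2613, 0.0514]
eef_rot: [0.462, 0.535, -0.462, 0.536]
wrist_force: [1.7, -0.0, -1.9]
gripper_width: 0.0191
```

```bash
python3 l.py 455.85 354.5 14 98.4
```

```text
t 9.27 tcp [469.5 261.3  51.4] w 19.1 F [ 1.7 -0.  -1.9] q1,q7 [-1.09 -0.11]
turn u [-0.01  0.01 -0.01] shift u now-axes [0.01 0.   0.07] target-axes [0.01 0.   0.07]
```

>>> {"method": "arm_command", "body": {"plan": [0, 0, 0.07, 0, 0, 0, -0.1, 0, 0, 0, 0, 0, -0.1, 0, 0, 0, 0, 0, -0.1, 0, 0, 0, 0, 0, -0.1, 0, 0, 0, 0, 0, -0.1, 0, 0, 0, 0, 0, -0.1, 0, 0, 0, 0, 0, 0, 0, 0, 0, 0, 0]}}

```text
time_s: 9.93
tcp_pos: [0.4691, 0.2541, 0.0768]
eef_rot: [0.461, 0.534, -0.465, 0.535]
wrist_force: [-0.5, -0.1, -4.2]
gripper_width: 0.0193
```

```bash
python3 l.py 455.85 354.5 44 98.4
```

```text
t 9.93 tcp [469.1 254.1  76.8] w 19.3 F [-0.5 -0.1 -4.2] q1,q7 [-1.11 -0.14]
turn u [-0.04  0.05  0.02] shift u now-axes [-0.11  0.04 -0.11] target-axes [-0.1   0.04 -0.11]
```

>>> {"method": "arm_command", "body": {"plan": [-0.2, 0, 0, -0.02, 0.03, 0.01, -0.3, 0, 0, 0, 0, 0, -0.4, 0, 0, 0, 0, 0, -0.4, 0, 0, 0, 0, 0, -0.4, 0, 0, 0, 0, 0, -0.2, 0, 0, 0, 0, 0, 0, 0, 0, 0, 0, 0, 0, 0, 0, 0, 0, 0]}}

```text
time_s: 10.6
tcp_pos: [0.4681, 0.2523, 0.1596]
eef_rot: [0.462, 0.535, -0.464, 0.534]
wrist_force: [-0.2, 0.8, -3.9]
gripper_width: 0.0189
```

```bash
python3 l.py 455.85 354.5 120 98.4;python3 w.py w3; python3 - <<'E'
from h import *
from station import r
f=r.grab_frame("top");np.savez("top3.npz",**f)
S=4;big=cv2.resize(f["image"],None,fx=S,fy=S,interpolation=cv2.INTER_CUBIC);hsv=cv2.cvtColor(big,cv2.COLOR_RGB2HSV)
t=big[S*200:S*325,S*90:S*240];s=r.grab_frame("scene")["image"][80:200,320:480]
w=cv2.imread("pics/w3.png")[:,:,::-1]
o=np.vstack([np.hstack([cv2.resize(t,(400,333)),cv2.resize(s,(400,333),interpolation=cv2.INTER_CUBIC)]),cv2.copyMakeBorder(cv2.resize(w,(400,250)),0,0,0,400,0)])
cv2.imwrite("pics/m3.png",o[:,:,::-1])
E
```

```text
t 10.6 tcp [468.1 252.3 159.6] w 18.9 F [-0.2  0.8 -3.9] q1,q7 [-1.18 -0.22]
turn u [-0.03  0.02  0.03] shift u now-axes [ 0.06  0.07 -0.15] target-axes [ 0.06  0.07 -0.15]
```

View pics/m3.png

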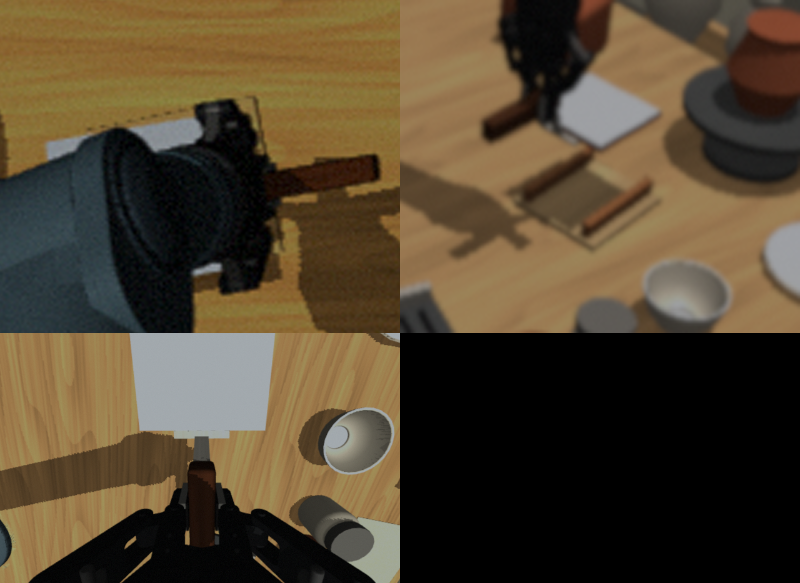

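The tile rides level on the blade, rack empty beneath it (wrist panel: near edge at row ~430, columns 139–267). Next, the tile's pose on the lifter.

```bash
cat > tl.py <<'E'
import sys
from h import *
from station import r
f=dict(np.load(sys.argv[1]+".npz"));s=r.read_state();zt=float(sys.argv[2])/1e3
hsv=cv2.cvtColor(f["image"],cv2.COLOR_RGB2HSV);m=((hsv[...,1]<60)&(hsv[...,2]>90)).astype(np.uint8)*255
L=[];Rr=[];N=[]
for v in range(5,145,4):
    k=np.flatnonzero(m[v,180:460])+180
    L.append((k[0]-.5,v));Rr.append((k[-1]+.5,v))
for u in list(range(232,270,4))+list(range(375,420,4)):
    k=np.flatnonzero(m[:200,u]);N.append((u,k[-1]+.5))
A,B,C=[ray(f,q,zt)*1e3 for q in(L,Rr,N)]
def ang(P):
    vx,vy,x,y=cv2.fitLine(P[:,:2].astype(np.float32),cv2.DIST_HUBER,0,.01,.01).ravel();return np.degrees(np.arctan2(vy,vx))%180,np.array([x,y])
aL,aR,aN=ang(A),ang(B),ang(C);print("yaw L,R,near",aL[0],aR[0],aN[0],"width",np.linalg.norm((A-B)[[0,-1]],axis=1))
yaw=(aL[0]+aR[0]+(aN[0]+90)%180)/3;y=np.radians(yaw);d=np.array([np.cos(y),np.sin(y)]);n=np.array([-d[1],d[0]])
c=d*(aN[1]@d+60)+n*((aL[1]@n+aR[1]@n)/2)
z=-R.from_quat(s["eef_rot"]).as_matrix()[:,2];ty=np.degrees(np.arctan2(z[1],z[0]))
e=z[:2]/np.linalg.norm(z[:2]);rel=c-s["tcp_pos"][:2]*1e3
print("tile c",c.round(1),"yaw",round(yaw,2),"tool yaw",round(ty,2),"rel tile-tcp along",round(rel@e,1),"left",round(rel@np.array([-e[1],e[0]]),1))
E
python3 tl.py w3 133
```

```text
yaw L,R,near 98.16024 98.369255 8.263969 width [119.38010144 119.72921341]
tile c [452.8 362.7] yaw 98.26 tool yaw 98.21 rel tile-tcp along 111.8 left -1.3
```

```bash
python3 l.py 530.9 -14.3 122 78.4
```

```text
t 10.75 tcp [467.4 251.8 158.3] w 18.6 F [-0.3  0.4 -4.6] q1,q7 [-1.18 -0.22]
turn u [3.3  0.05 0.04] shift u now-axes [ 0.02 -0.2   9.09] target-axes [-0.02  2.89  8.62]
```

>>> {"method": "arm_command", "body": {"plan": [0, 0, 0.08, 0.03, 0.01, 0.01, 0, 0, 0.16, 0.06, 0.01, 0.01, 0, 0, 0.24, 0.1, 0.01, 0.01, 0, 0.02, 0.32, 0.12, 0.01, 0, 0, 0.03, 0.38, 0.14, 0, 0, 0, 0.04, 0.42, 0.15, 0, 0, 0, 0.06, 0.45, 0.16, 0, 0, 0, 0.08, 0.45, 0.16, 0, 0, 0, 0.1, 0.45, 0.16, 0, 0, 0, 0.12, 0.45, 0.16, 0, 0, 0, 0.14, 0.45, 0.16, 0, 0, 0, 0.15, 0.45, 0.16, 0, 0]}}

```text
time_s: 11.75
tcp_pos: [0.5064, 0.0599, 0.1553]
eef_rot: [-0.507, -0.49, 0.513, -0.49]
wrist_force: [0.6, 0.8, -4.4]
gripper_width: 0.019
```

```bash
python3 l.py 530.9 -14.3 122 78.4
```

```text
t 11.75 tcp [506.4  59.9 155.3] w 19.0 F [ 0.6  0.8 -4.4] q1,q7 [-0.93 -0.01]
turn u [1.56 0.06 0.06] shift u now-axes [-0.07  0.29  4.22] target-axes [-0.09  0.97  4.12]
```

>>> {"method": "arm_command", "body": {"plan": [-0.01, 0.03, 0.45, 0.15, 0.01, 0.01, -0.01, 0.04, 0.45, 0.15, 0.01, 0.01, -0.01, 0.05, 0.45, 0.15, 0.01, 0.01, -0.01, 0.06, 0.45, 0.15, 0.01, 0.01, -0.01, 0.07, 0.42, 0.15, 0, 0, -0.01, 0.07, 0.4, 0.14, 0, 0, 0, 0.07, 0.35, 0.13, 0, 0, 0, 0.06, 0.28, 0.12, 0, 0, 0, 0.05, 0.2, 0.1, 0, 0, 0, 0.04, 0.14, 0.08, 0, 0, 0, 0.02, 0.08, 0.04, 0, 0, 0, 0, 0, 0, 0, 0]}}

```text
time_s: 12.75
tcp_pos: [0.5081, -0.1304, 0.1623]
eef_rot: [0.556, 0.433, -0.555, 0.442]
wrist_force: [-0.2, -0.5, -3.7]
gripper_width: 0.0192
```

```bash
python3 l.py 530.9 -14.3 122 78.4
```

```text
t 12.75 tcp [ 508.1 -130.4  162.3] w 19.2 F [-0.2 -0.5 -3.7] q1,q7 [-0.63  0.21]
turn u [-0.33  0.06 -0.1 ] shift u now-axes [ 0.08 -0.04 -0.53] target-axes [ 0.08 -0.03 -0.53]
```

>>> {"method": "arm_command", "body": {"plan": [0.02, -0.01, -0.08, -0.08, 0.03, -0.05, 0.02, -0.01, -0.13, -0.1, 0.03, -0.05, 0.02, -0.01, -0.13, -0.08, 0, 0, 0, 0, -0.1, -0.05, 0, 0, 0, 0, -0.06, 0, 0, 0, 0, 0, 0, 0, 0, 0]}}

```text
time_s: 13.25
tcp_pos: [0.5121, -0.1035, 0.1589]
eef_rot: [0.546, 0.451, -0.546, 0.448]
wrist_force: [-0.5, 0.2, -3.1]
gripper_width: 0.0193
```

```bash
python3 w.py w4; python3 l.py 530.9 -14.3 122 78.4; python3 -c "
from station import r
print(0)";python3 tl.py w4 133
```

```text
t 13.3 tcp [ 512.1 -103.6  158.9] w 19.0 F [-0.1  0.1 -4. ] q1,q7 [-0.66  0.21]
turn u [ 0.08 -0.03  0.03] shift u now-axes [-0.    0.01  0.14] target-axes [-0.    0.01  0.14]
0
yaw L,R,near 79.01541 79.17173 168.78928 width [119.36849777 139.32165456]
tile c [534.    5.9] yaw 78.99 tool yaw 78.89 rel tile-tcp along 111.6 left -0.4
```

>>> {"method": "arm_command", "body": {"plan": [0.15, 0, 0.05, 0.05, -0.02, 0.02, 0.3, 0, 0.05, 0.03, 0, 0, 0.4, 0, 0.03, 0, 0, 0, 0.4, 0, 0, 0, 0, 0, 0.35, 0, 0, 0, 0, 0, 0.2, 0, 0, 0, 0, 0, 0.1, 0, 0, 0, 0, 0, 0, 0, 0, 0, 0, 0]}}

```text
time_s: 13.97
tcp_pos: [0.5106, -0.1105, 0.0756]
eef_rot: [-0.548, -0.446, 0.549, -0.447]
wrist_force: [0.1, 0.3, -3.9]
gripper_width: 0.0194
```

```bash
python3 l.py 530.9 -14.3 31 78.4; python3 w.py w5; python3 l.py 530.9 -14.3 31 78.4
```

```text
t 13.97 tcp [ 510.6 -110.5   75.6] w 19.4 F [ 0.1  0.3 -3.9] q1,q7 [-0.55  0.33]
turn u [-0.02  0.01  0.01] shift u now-axes [ 0.19  0.01 -0.03] target-axes [ 0.19  0.01 -0.03]
t 14.02 tcp [ 510.7 -110.6   76. ] w 19.5 F [-0.2 -0.  -3.9] q1,q7 [-0.55  0.33]
turn u [-0.02  0.01  0.  ] shift u now-axes [ 0.2   0.01 -0.04] target-axes [ 0.2   0.01 -0.03]
```

View pics/w5.png

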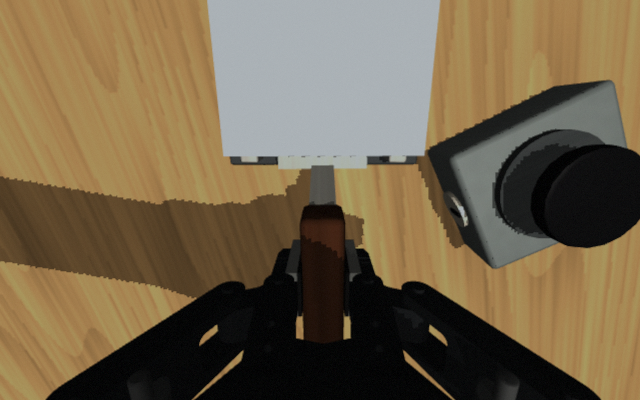

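Tile hovers just above the stand; the stand's front end shows at row ~160 between columns 230 and 425, the bright bars near columns 250 and 397. I'll cast both to compare centring.

```bash
python3 tl.py w5 49.3; python3 - <<'E'
from h import *
f=dict(np.load("w5.npz"))
b=cv2.resize(f["image"][140:180,210:450],None,fx=3.3,fy=6,interpolation=cv2.INTER_CUBIC);cv2.imwrite("pics/c5.png",cv2.convertScaleAbs(b,alpha=1.6)[:,:,::-1])
E
```

```text
yaw L,R,near 78.36357 78.723656 168.626 width [119.25475646 119.55965552]
tile c [533.5  -2.2] yaw 78.57 tool yaw 78.3 rel tile-tcp along 110.8 left -0.4
```

View pics/c5.png

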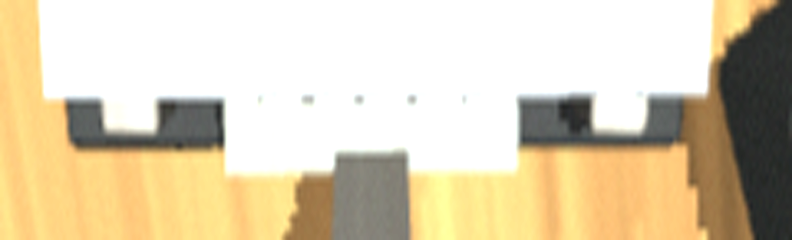

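```bash
python3 - <<'E'
from h import *
f=dict(np.load("w5.npz"))
for z in(.018,.028):
  P=ray(f,[(249.7,161.5),(397.7,161.5)],z)*1e3;print(z,P.round(1),P.mean(0),np.linalg.norm(P[0]-P[1]),np.degrees(np.arctan2(*(P[0]-P[1])[[1,0]]))-90)
Q=ray(f,[(230.3,164),(416.5,164)],.008)*1e3;print(Q.mean(0),np.linalg.norm(Q[0]-Q[1]))
m=P.mean(0);d=np.array([.2011,.9796]);print("stand centre guess z28",m[:2]+70*d,"base",Q.mean(0)[:2]+75*d)
E
```

```text
0.018 [[468.8 -58.   18. ]
 [571.7 -79.3  18. ]] [520.22420786 -68.66278447  18.        ] 105.04306721789193 78.33175290658772
0.028 [[471.7 -57.   28. ]
 [569.4 -77.1  28. ]] [520.52848599 -67.04464857  28.        ] 99.79336021667795 78.33175290658772
[519.32228821 -72.07212932   8.        ] 139.12644976151768
stand centre guess z28 [534.60548599   1.52735143] base [534.40478821   1.39787068]
```

>>> {"method": "arm_command", "body": {"plan": [0.03, 0, -0.04, 0.02, 0, 0, 0.06, 0, -0.04, 0.01, 0, 0, 0.06, 0, 0, 0, 0, 0, 0, 0, 0, 0, 0, 0]}}

```text
time_s: 14.35
tcp_pos: [0.5138, -0.1077, 0.0716]
eef_rot: [0.55, 0.444, -0.548, 0.447]
wrist_force: [-1.2, -0.0, -3.9]
gripper_width: 0.0193
```

```bash
python3 l.py 530.9 -14.3 22 78.4; python3 w.py w6; python3 tl.py w6 42.4
```

```text
t 14.35 tcp [ 513.8 -107.7   71.6] w 19.3 F [-1.2 -0.  -3.9] q1,q7 [-0.54  0.32]
turn u [-0.05  0.   -0.05] shift u now-axes [ 0.31 -0.05  0.05] target-axes [ 0.32 -0.05  0.05]
yaw L,R,near 78.26613 78.371574 171.2741 width [121.94800271 121.68515179]
tile c [536.8  -2.2] yaw 79.3 tool yaw 78.07 rel tile-tcp along 107.9 left -0.3
```

>>> {"method": "arm_command", "body": {"plan": [0, -0.06, -0.01, -0.03, 0, -0.04, 0.03, 0, 0, 0, 0, 0, 0, 0, 0, 0, 0, 0]}}

```text
time_s: 14.65
tcp_pos: [0.5126, -0.1066, 0.0715]
eef_rot: [0.549, 0.446, -0.548, 0.447]
wrist_force: [0.2, -0.0, -4.8]
gripper_width: 0.019
```

```bash
cat > t.py <<'E'
from h import *
from station import r
s=r.read_state();z=-R.from_quat(s["eef_rot"]).as_matrix()[:,2];e=z[:2]/np.hypot(*z[:2]);n=np.array([-e[1],e[0]])
c=s["tcp_pos"][:2]*1e3+111.3*e-.4*n;print("tile c",c.round(1),"yaw",np.degrees(np.arctan2(e[1],e[0])).round(2),"err fwd,left",((np.array([534.5,1.2])-c)@np.c_[e,n]).round(1))
E
python3 t.py; python3 l.py 530.9 -14.3 25 78.4
```

```text
tile c [535.6   2.4] yaw 78.3 err fwd,left [-1.4  0.8]
t 14.65 tcp [ 512.6 -106.6   71.5] w 19.0 F [ 0.2 -0.  -4.8] q1,q7 [-0.55  0.33]
turn u [-0.02 -0.01 -0.03] shift u now-axes [ 0.24 -0.02  0.07] target-axes [ 0.24 -0.02  0.07]
```

>>> {"method": "arm_command", "body": {"plan": [0.05, -0.02, 0.03, -0.02, 0, -0.03, 0.06, 0, 0, 0, 0, 0, 0.05, 0, 0, 0, 0, 0, 0.05, 0, 0, 0, 0, 0, 0.03, 0, 0, 0, 0, 0]}}

```text
time_s: 15.07
tcp_pos: [0.5122, -0.1078, 0.0616]
eef_rot: [0.548, 0.447, -0.547, 0.447]
wrist_force: [0.2, 0.1, -1.9]
gripper_width: 0.0192
```

```bash
python3 t.py; python3 l.py 530.9 -14.3 25 78.4
```

```text
tile c [534.9   1.2] yaw 78.41 err fwd,left [-0.   0.4]
t 15.07 tcp [ 512.2 -107.8   61.6] w 19.2 F [ 0.2  0.1 -1.9] q1,q7 [-0.53  0.34]
turn u [ 0.   -0.01 -0.01] shift u now-axes [-0.01 -0.01  0.04] target-axes [-0.01 -0.01  0.04]
```

>>> {"method": "arm_command", "body": {"plan": [0.1, 0, 0, 0, 0, 0, 0.1, 0, 0, 0, 0, 0, 0.03, 0, 0, 0, 0, 0, 0, 0, 0, 0, 0, 0]}}

```text
time_s: 15.4
tcp_pos: [0.5134, -0.1077, 0.0519]
eef_rot: [0.549, 0.447, -0.547, 0.447]
wrist_force: [-0.1, -0.3, -1.4]
gripper_width: 0.0186
```

```bash
python3 l.py 530.9 -14.3 15 78.4
```

```text
t 15.4 tcp [ 513.4 -107.7   51.9] w 18.6 F [-0.1 -0.3 -1.4] q1,q7 [-0.51  0.36]
turn u [-0.   -0.02 -0.03] shift u now-axes [-0.   -0.04  0.05] target-axes [-0.   -0.04  0.05]
```

>>> {"method": "arm_command", "body": {"plan": [0, -0.03, 0.12, 0, -0.02, -0.03, 0, 0, 0.25, 0, 0, 0, 0, 0, 0.25, 0, 0, 0, 0, 0, 0.25, 0, 0, 0, 0, 0, 0.25, 0, 0, 0, 0, 0, 0.12, 0, 0, 0]}}

```text
time_s: 15.9
tcp_pos: [0.5019, -0.1606, 0.0524]
eef_rot: [-0.548, -0.447, 0.548, -0.447]
wrist_force: [-0.1, 0.3, -0.7]
gripper_width: 0.0193
```

```bash
python3 l.py 501 -161 15 78.4
```

```text
t 15.9 tcp [ 501.9 -160.6   52.4] w 19.3 F [-0.1  0.3 -0.7] q1,q7 [-0.41  0.46]
turn u [ 0.01  0.01 -0.01] shift u now-axes [ 0.01 -0.02  2.44] target-axes [ 0.01 -0.02  2.44]
```

>>> {"method": "arm_command", "body": {"plan": [0, 0, 0.2, 0, 0, 0, 0, 0, 0.3, 0, 0, 0, 0, 0, 0.3, 0, 0, 0, 0, 0, 0.35, 0, 0, 0, 0, 0, 0.35, 0, 0, 0, 0, 0, 0.35, 0, 0, 0, 0, 0, 0.35, 0, 0, 0, 0, 0, 0.2, 0, 0, 0, 0, 0, 0, 0, 0, 0]}}

```text
time_s: 16.65
tcp_pos: [0.4791, -0.2673, 0.0532]
eef_rot: [-0.549, -0.444, 0.549, -0.447]
wrist_force: [-0.3, -0.1, -1.4]
gripper_width: 0.0188
```

```bash
python3 l.py 501 -161 15 78.4; python3 - <<'E'
from h import *
from station import r
f=r.grab_frame("top");im=f["image"];np.savez("top7.npz",**f)
S=4;big=cv2.resize(im,None,fx=S,fy=S,interpolation=cv2.INTER_CUBIC);hsv=cv2.cvtColor(big,cv2.COLOR_RGB2HSV)
m=((hsv[...,1]<75)&(hsv[...,2]>115)).astype(np.uint8)*255
c,b=rect(m,[S*k for k in(270,195,360,280)]);print(fit(ray(f,(c.reshape(-1,2)+.5)/S-.5,.036)))
cv2.imwrite("pics/c7.png",big[S*140:S*290,S*240:S*440][:,:,::-1])
E
```

```text
t 16.65 tcp [ 479.1 -267.3   53.2] w 18.8 F [-0.3 -0.1 -1.4] q1,q7 [-0.2   0.66]
turn u [-0.06  0.02 -0.03] shift u now-axes [ 0.03  0.   -0.29] target-axes [ 0.03  0.   -0.29]
(array([ 5.354e+02, -3.000e-01]), array([137.7, 119.3]), 78.53)
```

View pics/c7.png

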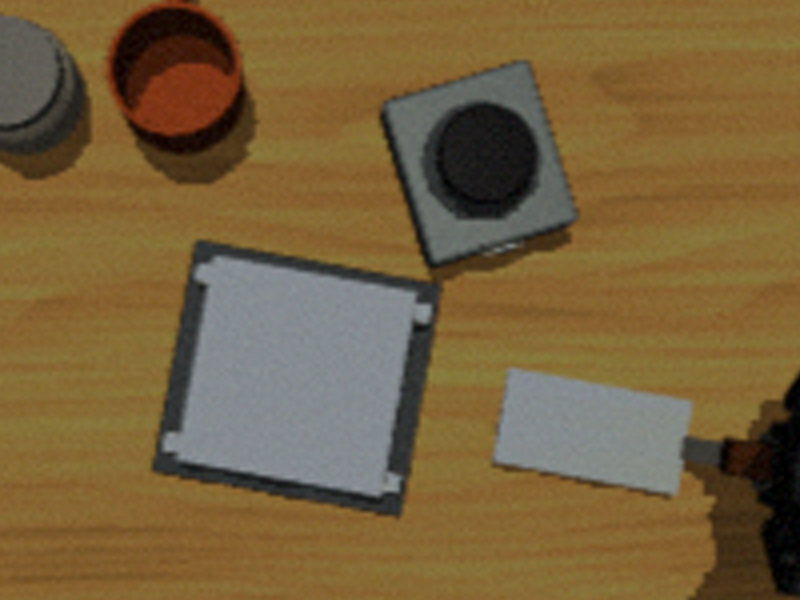

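>>> {"method": "arm_command", "body": {"plan": [0.08, 0, 0, 0, 0.02, -0.03, 0.1, 0, 0, 0, 0, 0, 0.09, 0, 0, 0, 0, 0, 0.05, 0, 0, 0, 0, 0, 0.02, 0, 0, 0, 0, 0, 0, 0, 0, 0, 0, 0]}}

```text
time_s: 17.2
tcp_pos: [0.4807, -0.2619, 0.0374]
eef_rot: [0.548, 0.449, -0.547, 0.446]
wrist_force: [-1.1, -1.9, 1.5]
gripper_width: 0.0195
```

```bash
python3 l.py 498.6 -172.3 0 78.4
```

```text
t 17.2 tcp [ 480.7 -261.9   37.4] w 19.5 F [-1.1 -1.9  1.5] q1,q7 [-0.18  0.68]
turn u [ 0.01 -0.04  0.02] shift u now-axes [ 0.01 -0.01  0.14] target-axes [ 0.01 -0.01  0.14]
```

On the table (force +1.5 N). Open, then rise.

>>> {"method": "arm_command", "body": {"plan": [0, 0, 0, 0, 0, 0, 0, 0, 0, 0, 0, 0, 0, 0, 0, 0, 0, 0, 0, 0, 0, 0, 0, 0, 0, 0, 0, 0, 0, 0, 0, 0, 0, 0, 0, 0], "grip": 70}}

```text
time_s: 17.7
tcp_pos: [0.4829, -0.2609, 0.0386]
eef_rot: [0.549, 0.449, -0.546, 0.446]
wrist_force: [-0.2, -0.2, 0.4]
gripper_width: 0.06
```

>>> {"method": "arm_command", "body": {"plan": [-0.2, 0, 0, 0, 0, 0, -0.5, 0, 0, 0, 0, 0, -0.8, 0, 0, 0, 0, 0, -0.8, 0, 0, 0, 0, 0, -0.7, 0, 0, 0, 0, 0, -0.3, 0, 0, 0, 0, 0, 0, 0, 0, 0, 0, 0]}}

```text
time_s: 18.28
tcp_pos: [0.4806, -0.2615, 0.1766]
eef_rot: [0.549, 0.45, -0.547, 0.444]
wrist_force: [0.8, 0.8, 0.4]
gripper_width: 0.0596
```

```bash
python3 w.py w8; python3 - <<'E'
from h import *
from station import r
f=dict(np.load("top7.npz"))
S=4
u=np.array([(488/S+240,155/S+140)]);print("cap",ray(f,u,.079)*1e3)
s=r.read_state();to(s,[.656,-.107,.125],78.4,180)
E
```

```text
cap [[ 654.90156003 -109.52311101   79.        ]]
t 18.33 tcp [ 480.3 -261.4  175.7] w 59.8 F [ 0.1 -0.5 -0.2] q1,q7 [-0.34  0.52]
turn u [-0.   -0.06  0.05] shift u now-axes [ 1.28  3.53 -4.66] target-axes [ 1.27  3.53 -4.66]
```

View pics/w8.png

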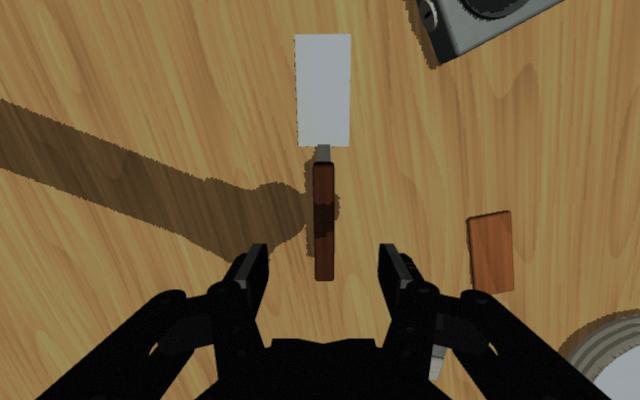

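>>> {"method": "arm_command", "body": {"plan": [0, 0.4, -0.5, 0, -0.06, 0.05, 0, 0.55, -0.72, 0, 0, 0, 0, 0.55, -0.72, 0, 0, 0, 0, 0.55, -0.72, 0, 0, 0, 0, 0.55, -0.72, 0, 0, 0, 0, 0.5, -0.65, 0, 0, 0, 0.2, 0.3, -0.4, 0, 0, 0, 0.3, 0, 0, 0, 0, 0, 0, 0, 0, 0, 0, 0], "grip": 0}}

```text
time_s: 19.08
tcp_pos: [0.6454, -0.1081, 0.1358]
eef_rot: [-0.545, -0.452, 0.555, -0.437]
wrist_force: [-2.0, -0.2, -0.7]
gripper_width: 0.0001
```

```bash
python3 -c "
from h import *
from station import r
to(r.read_state(),[.656,-.108,.090],78.4,180)"; python3 w.py w9;python3 - <<'E'
from h import *
f=dict(np.load("w9.npz"));v=cv2.cvtColor(f["image"],cv2.COLOR_RGB2GRAY);cv2.imwrite("pics/w9b.png",cv2.convertScaleAbs(f["image"],alpha=2)[:,:,::-1])
E
```

```text
t 19.08 tcp [ 645.4 -108.1  135.8] w 0.1 F [-2.  -0.2 -0.7] q1,q7 [-0.46  0.25]
turn u [-0.09 -0.03  0.23] shift u now-axes [ 1.14  0.29 -0.06] target-axes [ 1.15  0.26 -0.06]
```

View pics/w9b.png

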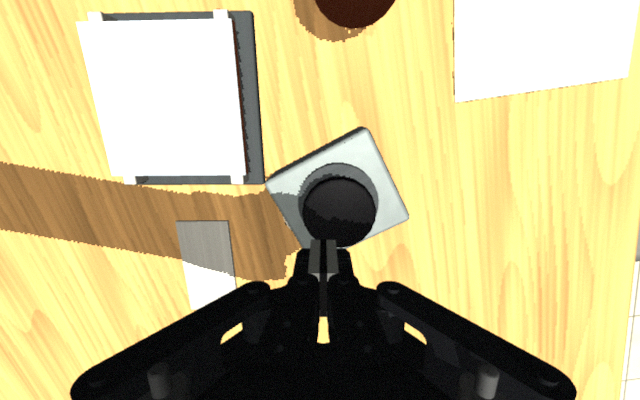

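```bash
python3 -c "
from h import *
f=dict(np.load('w9.npz'));P=ray(f,[(338,212),(300,212),(376,212)],.079)*1e3;print(P, P[2]-P[1])"
```

```text
[[ 656.64099295 -104.91301089   79.        ]
 [ 628.81285672  -99.19376885   79.        ]
 [ 684.28131401 -110.59365313   79.        ]] [ 55.46845729 -11.39988428   0.        ]
```

>>> {"method": "arm_command", "body": {"plan": [0.1, 0.15, -0.05, -0.09, -0.03, 0.2, 0.3, 0.12, -0.04, 0, 0, 0, 0.4, 0, 0, 0, 0, 0, 0.2, 0, 0, 0, 0, 0, 0, 0, 0, 0, 0, 0]}}

```text
time_s: 19.55
tcp_pos: [0.6502, -0.1147, 0.0918]
eef_rot: [-0.548, -0.445, 0.553, -0.442]
wrist_force: [-0.8, -0.3, 0.3]
gripper_width: -0.0004
```

```bash
python3 -c "
from h import *
from station import r
to(r.read_state(),[.656,-.1065,.079],78.4,180)"
```

```text
t 19.55 tcp [ 650.2 -114.7   91.8] w -0.4 F [-0.8 -0.3  0.3] q1,q7 [-0.43  0.28]
turn u [-0.11  0.03  0.09] shift u now-axes [ 0.32  0.1  -0.23] target-axes [ 0.32  0.1  -0.23]
```

>>> {"method": "arm_command", "body": {"plan": [0, 0.1, -0.22, -0.11, 0.03, 0.08, 0.1, 0, 0, 0, 0, 0, 0.15, 0, 0, 0, 0, 0, 0.15, 0, 0, 0, 0, 0, 0.12, 0, 0, 0, 0, 0]}}

```text
time_s: 19.97
tcp_pos: [0.6563, -0.1098, 0.0725]
eef_rot: [0.55, 0.445, -0.548, 0.446]
wrist_force: [-1.9, -0.0, 4.4]
gripper_width: 0.0001
```

```bash
python3 -c "
from h import *
from station import r
to(r.read_state(),[.656,-.1065,.064],78.4,180)"
```

```text
t 19.97 tcp [ 656.3 -109.8   72.5] w 0.1 F [-1.9 -0.   4.4] q1,q7 [-0.42  0.3 ]
turn u [-0.04 -0.01 -0.02] shift u now-axes [ 0.21 -0.02 -0.08] target-axes [ 0.21 -0.02 -0.08]
```

Plunger is moving (4.4 N at about 6.5 mm). Continue to the stop.

>>> {"method": "arm_command", "body": {"plan": [0.1, 0, 0, 0, 0, 0, 0.1, 0, 0, 0, 0, 0, 0.1, 0, 0, 0, 0, 0]}}

```text
time_s: 20.22
tcp_pos: [0.6565, -0.1099, 0.0639]
eef_rot: [0.55, 0.447, -0.548, 0.445]
wrist_force: [-9.2, 3.0, 27.7]
gripper_width: -0.0001
```

>>> {"method": "arm_command", "body": {"plan": [0.1, 0, 0, 0, 0, 0, 0.1, 0, 0, 0, 0, 0]}}

```text
time_s: 20.38
tcp_pos: [0.6565, -0.1099, 0.0641]
eef_rot: [0.551, 0.449, -0.547, 0.443]
wrist_force: [-8.9, 2.9, 21.1]
gripper_width: -0.0
```

>>> {"method": "arm_command", "body": {"plan": [-0.2, 0, 0, 0, 0, 0, -0.4, 0, 0, 0, 0, 0, -0.7, 0, 0, 0, 0, 0, -0.7, 0, 0, 0, 0, 0, -0.7, 0, 0, 0, 0, 0, -0.5, 0, 0, 0, 0, 0, -0.2, 0, 0, 0, 0, 0, 0, 0, 0, 0, 0, 0, 0, 0, 0, 0, 0, 0]}}

```text
time_s: 21.13
tcp_pos: [0.6588, -0.1122, 0.2073]
eef_rot: [0.552, 0.447, -0.545, 0.444]
wrist_force: [-0.4, 0.2, -0.5]
gripper_width: 0.0003
```

```bash
python3 - <<'E'
from h import *
from station import r
s=r.read_state();print(s["time_s"],s["tcp_pos"],s["wrist_force"])
f=r.grab_frame("top");g=r.grab_frame("scene")
cv2.imwrite("pics/end.png",np.vstack([f["image"][60:310,90:],np.zeros((0,550,3),np.uint8),cv2.resize(g["image"][100:330,80:520],(550,288))])[:,:,::-1])
S=4;big=cv2.resize(f["image"],None,fx=S,fy=S,interpolation=cv2.INTER_CUBIC);hsv=cv2.cvtColor(big,cv2.COLOR_RGB2HSV)
m=((hsv[...,1]<75)&(hsv[...,2]>115)).astype(np.uint8)*255
# opening removes the bar ends
m=cv2.morphologyEx(m,cv2.MORPH_OPEN,np.ones((61,61),np.uint8))
c,b=rect(m,[S*k for k in(270,195,360,280)]);print("tile",fit(ray(f,(c.reshape(-1,2)+.5)/S-.5,.036)))
c,b=rect(((hsv[...,1]<75)&(hsv[...,2]>115)).astype(np.uint8)*255,[S*k for k in(360,225,420,270)]);print("blade",fit(ray(f,(c.reshape(-1,2)+.5)/S-.5,.003)))
E
```

```text
21.1333 [ 0.65875501 -0.11218626  0.20728734] [-0.39735781  0.22589332 -0.45133114]
tile (array([537.1,   7.4]), array([105.8, 119.5]), 79.65)
blade (array([ 466.5, -215.6]), array([2. , 7.3]), 81.59)
```

```bash
python3 - <<'E'
from h import *
f=dict(np.load("top7.npz"))
S=4;big=cv2.resize(f["image"],None,fx=S,fy=S,interpolation=cv2.INTER_CUBIC);hsv=cv2.cvtColor(big,cv2.COLOR_RGB2HSV)
m0=((hsv[...,1]<75)&(hsv[...,2]>115)).astype(np.uint8)*255
m=cv2.morphologyEx(m0,cv2.MORPH_OPEN,cv2.getStructuringElement(cv2.MORPH_ELLIPSE,(41,41)))
c,b=rect(m,[S*k for k in(270,195,360,280)]);print("tile",fit(ray(f,(c.reshape(-1,2)+.5)/S-.5,.036)))
E
```

```text
tile (array([535.7,   0.8]), array([120.8, 119.1]), 78.53)
```

```bash
python3 -c "
from station import r
print(r.close_job())"
```

```text
the job is handed in; nothing more can be done
None
```

The job is done and handed in at about 21 s on the robot's clock, against the 69 s limit.

- **Tile:** I gripped the lifter by its handle, slid the blade under the tile and carried it level to the drying stand. The gripper was never brought near the glaze. The top view after I drew the blade out puts the tile about 1.3 mm off the stand's centre and 0.1° out of square.
- **Lifter:** It was laid flat on the bare table to the right of the stand, and the wrist camera showed it lying there after release.
- **Timer:** The plunger was pushed to its stop, 15 mm down at about 21–28 N, and then let go. The gripper ended clear of everything, with no contact force.

**Not confirmed:** The final top-view check failed for both the tile and the lifter. The arm seemed to cover part of the tile, and the search missed the lifter's blade. The tile and lifter results above therefore come from earlier pictures. The final picture could not be viewed because the limit of 12 had been reached, so I did not see the plunger back up or check the bystanders one last time.

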